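Shut the parts chute past its spring catch

ROBOT

A 6-joint arm with a two-finger parallel gripper is mounted at the origin on the work surface. World frame = base frame: x ahead of the robot, y to its left, z up, the work surface at z = 0. Lengths are in m, angles in rad, forces in N, time in s.
With the tool pointing down it reaches from about 0.425 to 0.925 m from the base axis. Payload 12.5 kg.
Tool frame: the origin (TCP) lies midway between the tips of the shut fingers; the grasp point (between the pads) lies 19 mm behind it; z points along the fingers, y is the line along which they close (so a half turn about z gives the same grasp; the last joint's range is limited). The gripper opens to 85 mm and grips with 20 to 120 N. Pads are 22 mm wide; open, the fingers measure 114 mm over their backs; the gripper's body (76 mm by 85 mm) begins 54 mm behind the grasp point. The pads swing forward as they close: fully open they stand 13 mm farther back than shut.
Start: joints at [-1.388, 0.491, 1.559, -0, 1.092, -0.106], TCP at [0.178, -0.599, 0.231] pointing down, gripper open.
Joint ranges: [-3.1, 3.1], [-0.84, 2.19], [0.05, 2.79], [-1.13, 4.28], [0.06, 2.93], [-2.69, 2.69]. Speed limits (rad/s): [2.22, 2.22, 2.79, 3.14, 3.14, 3.14].

INTERFACE

Orientations are given as a rotation vector (axis times angle).
In Python, from station import monitor, viewer, ticket gives the robot as it stands.
- The arm moves only by the tool arm_command, never from a script. Its argument "deltas" is a list of rows, each an object of numbers: "tx", "ty", "tz": the shift along the tool's x, y, z in units of 0.08 m (1.0 is 0.08 m); "rx", "ry", "rz": the turn, a rotation vector about the tool's x, y, z in units of 2 pi rad (1.0 is 2 pi rad); "jaw": the opening, from 0 (shut) to 1 (fully open). In form: [{"tx": .., "ty": .., "tz": .., "rx": .., "ry": .., "rz": .., "jaw": ..}, ...]. A call has 1 to 12 rows; each row shifts and turns the commanded pose from where the row before left it, along the tool's axes as they then stand; what a row does not reach is not made up. A row lasts 1/10 s, in which the tool goes at most 50 mm and 8.59 degrees, less where a joint would pass 70% of its speed; a pose out of reach is approached as far as the arm can. A call with a number of a shift or a turn outside -1 to 1 is refused whole. A call with a gripper value outside its range is refused whole. The fingers move at their own pace and stop on an object; "newtons" is the grip in N (left out, the last holds). Time passes only in rows, so rows that do not move let the fingers close. It gives the time, the measured TCP pose, the force, the opening and the grip force at its end, in the units of the state.
- monitor.get_state(): the state, without advancing time (a new reading comes with each control period).
- viewer.read_camera(name): name is "scene" or "top" or "wrist"; returns the picture (480x640x3 uint8, red, green, blue); there is no depth.
- viewer.calibration(name): a dict with "vfov" (degrees; the focal length in pixels is half the picture's height over the tangent of half this angle, whatever the lens; pixels are square), "cx", "cy" (the principal point, pixels), "rvec" (rotation vector, rad) and "tvec" (3), from world to camera coordinates, as OpenCV has them. Camera axes: x right, y down, z forward; pixel columns grow to the right and rows downward; lengths in m; the calibration is good to about 2 mm. The wrist camera is an equidistant fisheye: a pixel r from the principal point sees the ray r / f radians off the axis. A picture is of the moment at which its call begins: read the wrist's pose just before it. calibration takes no time and is no camera call; for the wrist camera it gives the pose at the moment of the call.
- ticket.finish_job(): hands the job in; it is judged then, once.
The state is a dict: "time": time; "joint_pos": joint angles; "qvel": joint speeds; "tau": joint torques, N m; "ee_pos": TCP position; "orientation": TCP orientation; "wrist_force": force on the tool from outside, world axes, zero at the start; "moment": the same for the moment, N m; "finger_gap": opening from 0.0 (shut) to 1.0 (fully open); "gripper_force": force on a finger pad.
Only numpy, scipy, OpenCV 4.12 (cv2) and the standard library are available. Lean on these libraries where they do the work, as an engineer would, in place of code of your own. Each camera call takes 0.05 s, during which the arm holds its last target. There are 200 camera calls.

TASK

Shut the parts chute: press the spring-loaded thumb plate down and, while it is held down, push the sliding shutter past the catch tooth until it is fully home across the chute mouth. Then take the hand away, so that the tooth springs up behind the shutter's lug and locks it. Only press and push with the fingertips: do not lift anything, and leave the primer, the drain plug and the pulley where they are.

Things in the scene. Friction and masses are not known exactly. Their poses are not given: they have to be found in the camera images.
- chute: Fixed unit on the bench: base, low guide channel along its y axis (top 22.5 mm above the bench), sheet-metal chute sloping down from +x to an 80 mm wide mouth at the channel (mouth centre y = +92 mm), tin tray with three spark plugs on the mouth's -x side. Origin on the bench, on the channel's middle line. The shutter slides along +y to shut; the thumb plate is on the -x side, at the -y end.
- shutter: Loose aluminium shutter, about 250 g, captive in the channel: it only slides, with light friction, along the chute's y. Foot and upright plate 160 mm long (y), plate 5 mm thick, 65 mm high. Origin under the foot's middle, 10 mm above the bench; axes parallel to the chute's. In the chute's frame its y is -36 to -16 mm at the start and 60 mm when home at the stop (locked from 56 mm on).
- lug_back (a point): Centre of the flat rear (-y) face of the shutter's lug, the face to push on, 51 mm above the bench; 82 mm wide (x), 22 mm high. The lug is a block that stands out from the shutter's plate to -x at its rear end: x -84 to -2.5, y -80 to -20, z 30 to 52 mm in the shutter's frame; this point is at (-50, -80, 41). The lug hangs 4 mm above the raised thumb plate.
- catch_pad (a point): A point on the thumb plate's flat top, 36 mm above the bench when up; at x -50, y -140 mm in the chute's frame. The steel plate spans x -86 to -30 and y -178 to -12 mm there. A fingertip can press it anywhere behind the lug (it sinks straight down) and slide along it to +y, beside the tooth, to the end.
- catch_tooth (a point): Top centre of the tooth on the thumb plate, 47 mm above the bench when up; x -82 to -71, y -33 to -24 mm in the chute's frame, 11 mm high. It blocks the lug's front face by 7 mm. Once the lug is over it, the lug also keeps the plate down. With the shutter home and the plate let go it stands up 4 mm behind the lug.
- catch (a joint): How far the thumb plate with its tooth is pressed down, in m: 0 up, 0.014 at its lower stop. The tooth clears the lug from about 0.008 on. The spring needs about 2 N to start and about 5.5 N at the lower stop.
- primer: Bystander: blue plastic fuel primer bulb on a black disc, 34 mm across, 37 mm tall; origin under its centre, on the bench.
- drain_plug: Bystander: brass drain plug, flange 30 mm across, square head, 28 mm tall; origin under its centre, on the bench.
- pulley: Bystander: steel pull pulley lying flat, 64 mm across, 24 mm tall; origin under its centre, on the bench.
Mind the look-alikes: they are no part of the job. Leave any turquoise look-alike of the shutter alone.

How it is judged:
On the way, in this order (a step that is already met when the one before it is completed fails the run):
1. the thumb plate is pressed down while the lug is still behind the tooth (value of joint catch above 0.0065 m and y of shutter in the frame of chute below -0.005 m), for 0.05 s.
2. the shutter's lug is slid over the lowered tooth (value of joint catch above 0.003 m and y of shutter in the frame of chute above 0.005 m), for 0.02 s.
At the end, for the whole second after the job is handed in: The shutter is home (within 5 mm of the stop), at rest and down in its channel, and the thumb plate has sprung up again (within 3 mm), its tooth standing behind the lug (y of shutter in the frame of chute above 0.055 m and value of joint catch below 0.003 m and linear speed of shutter below 0.01 m/s and height (world z) of shutter below 0.014 m); the robot touches nothing.
It fails at once if the shutter is lifted out of its channel (height (world z) of shutter above 0.022 m).
It fails at once if the primer, the drain plug or the pulley is shifted by more than 20 mm or picked up (distance of any of primer, drain_plug, pulley from where it was at the start of the episode above 0.02 m).
It also fails if it takes over 32 s, if anything falls off the work surface, if the arm or the gripper's body presses on something with over 40 N, if the wrist force passes 120 N, or if a joint passes its speed limit or range.

## Working session

There is one attempt and no reset: what is moved stays moved. The work goes in short steps, Python scripts to look and compute and a tool call to move; the robot and the scene stay as the last step left them, time stands still between calls to the robot, and variables do not carry over. Pictures are saved under pics/ and viewed, at most 10 in all, crops included, and the job is handed in when it is done.

Besides the shell and the picture viewer there is one more tool, called after "Call:" by a JSON object that holds its "op" and its "data". arm_command: Moves the arm, as the interface text tells. Its arguments: {"type":"object","properties":{"deltas":{"type":"array"},"newtons":{"type":"number"}},"required":["deltas"]}

```bash
mkdir -p pics; cat > h.py <<'E'
import numpy as np, cv2
from station import monitor, viewer, ticket
def shot(n,f):
    im=viewer.read_camera(n); cv2.imwrite('pics/'+f,im[:,:,::-1]); return im
def cal(n):
    c=viewer.calibration(n); f=240/np.tan(np.radians(c['vfov'])/2)
    return f,c['cx'],c['cy'],cv2.Rodrigues(np.array(c['rvec'],float))[0],np.array(c['tvec'],float)
def topix(n,P):
    f,cx,cy,R,t=cal(n); p=R@np.array(P,float)+t; return cx+f*p[0]/p[2],cy+f*p[1]/p[2]
def toworld(n,u,v,z):
    f,cx,cy,R,t=cal(n); d=R.T@np.array([(u-cx)/f,(v-cy)/f,1]); o=-R.T@t
    return o+d*(z-o[2])/d[2]
E
python3 - <<'E'
from h import *
shot('scene','s1.png');shot('top','t1.png');print(monitor.get_state());print(viewer.calibration('top'),viewer.calibration('scene'))
E
```

```text
{'time': 0.1, 'joint_pos': array([-1.38759041e+00,  4.91483321e-01,  1.55939020e+00, -7.58847880e-06,
        1.09170139e+00, -1.05612782e-01]), 'qvel': array([ 0.00025763, -0.00184038, -0.00227241,  0.00074539,  0.00042331,
       -0.00051033]), 'tau': array([ 2.55121209e-03, -6.19447160e+01, -2.62024033e+01, -1.52198022e-04,
        2.93517180e-03,  8.43613435e-06]), 'ee_pos': array([ 0.17798832, -0.59891149,  0.23079551]), 'orientation': array([-3.10792023e+00, -4.51964393e-01,  7.03901466e-05]), 'wrist_force': array([ 0.04738621,  0.36881712, -0.2668848 ]), 'moment': array([ 0.04477881, -0.00252141,  0.01806292]), 'gripper_force': 0.0, 'finger_gap': 0.9966315018455466}
{'vfov': 49.199012246548946, 'cx': 314.7096010917898, 'cy': 237.02797884294895, 'rvec': array([ 2.20274906, -2.17095298,  0.07573998]), 'tvec': array([-0.04082962,  0.58257315,  0.77503662])} {'vfov': 45.89364609844811, 'cx': 325.7274965036262, 'cy': 236.95805227552222, 'rvec': array([ 0.75837712,  2.42736817, -1.33516401]), 'tvec': array([ 0.53641677, -0.11311258,  0.93929832])}
```

View pics/s1.png

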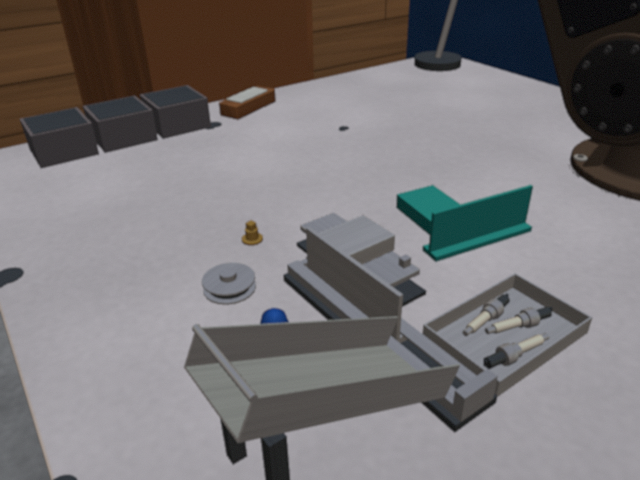

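View pics/t1.png

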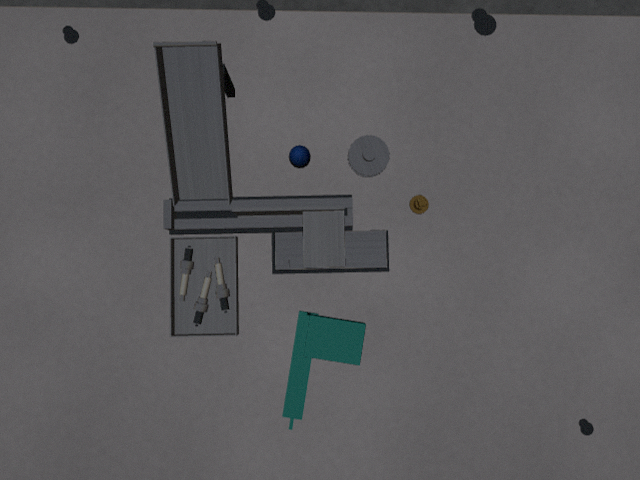

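The real shutter is the grey one in the channel: lug at top (323,238), scene (350,240). The thumb plate is at top (272–388, 231–272). The turquoise look-alike is at top (325,360), scene (470,220), and I'll leave it alone. Bystanders in the top view: primer (300,157), pulley (368,156), plug (419,204). Next, one close crop to check.

```bash
python3 - <<'E'
from h import *
im=cv2.imread('pics/t1.png')[180:290,250:400]
im=cv2.convertScaleAbs(im,alpha=1.8)
cv2.imwrite('pics/t1c.png',cv2.resize(im,None,fx=5,fy=5,interpolation=cv2.INTER_CUBIC))
E
```

```text
(no output)
```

View pics/t1c.png

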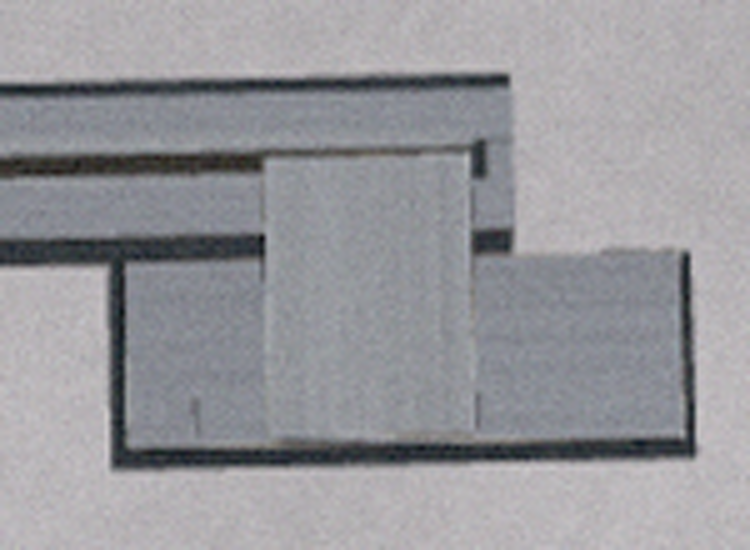

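```bash
cat > pose.py <<'E'
from h import *
c=lambda a,b:(250+a/5,180+b/5)
L=[(-.03,-.178),(-.086,-.178),(-.03,-.012),(-.086,-.012)]
W=np.array([toworld('top',*c(*p),.036)[:2] for p in [(685,252),(686,437),(124,262),(126,448)]])
L=np.array(L); a=L-L.mean(0); b=W-W.mean(0)
th=np.arctan2((a[:,0]*b[:,1]-a[:,1]*b[:,0]).sum(),(a*b).sum())
R=np.array([[np.cos(th),-np.sin(th)],[np.sin(th),np.cos(th)]]); o=W.mean(0)-R@L.mean(0)
E
python3 - <<'E'
from pose import *
print(W,'yaw',np.degrees(th),'o',o,'res mm',(W-(L@R.T+o))*1e3)
for p in [(476,434),(470,150),(264,440),(264,155)]: print('lug chute',R.T@(toworld('top',*c(*p),.062)[:2]-o))
for p in [(-.05,-.14),(-.05,-.11),(-.05,.06)]: print(p,R@p+o)
print(cv2.Rodrigues(monitor.get_state()['orientation'])[0].round(3))
print('channel rear corner',R.T@(toworld('top',*c(512,78),.0225)[:2]-o))
E
```

```text
[[ 0.5934556  -0.1397293 ]
 [ 0.53850944 -0.14030332]
 [ 0.58803712  0.02707675]
 [ 0.53285491  0.02539728]] yaw 1.8334822698331912 o [0.61814506 0.03991742] res mm [[-0.39990565 -0.77800539]
 [ 0.62526544  0.43968869]
 [-0.50723949  0.11303876]
 [ 0.2818797   0.22527794]]
lug chute [-0.08366576 -0.11388333]
lug chute [-0.00190566 -0.11390991]
lug chute [-0.08431853 -0.053202  ]
lug chute [-0.00232456 -0.05450978]
(-0.05, -0.14) [ 0.57264994 -0.10161065]
(-0.05, -0.11) [ 0.57169009 -0.07162601]
(-0.05, 0.06) [0.56625097 0.09828696]
[[ 0.959  0.285 -0.   ]
 [ 0.285 -0.959  0.001]
 [ 0.    -0.001 -1.   ]]
channel rear corner [ 0.02461045 -0.12949985]
```

Call:
{"op": "arm_command", "data": {"deltas": [{"rz": 0.0204, "jaw": 0}, {"rz": 0.0204, "jaw": 0}, {"tx": 0.32, "ty": -0.377, "jaw": 0}, {"tx": 0.32, "ty": -0.377, "jaw": 0}, {"tx": 0.32, "ty": -0.377, "jaw": 0}, {"tx": 0.32, "ty": -0.377, "jaw": 0}, {"tx": 0.32, "ty": -0.377, "jaw": 0}, {"tx": 0.32, "ty": -0.377, "jaw": 0}, {"tx": 0.32, "ty": -0.377, "jaw": 0}, {"tx": 0.32, "ty": -0.377, "jaw": 0}], "newtons": 40}}

```text
schema error: expected keys tx, ty, tz, rx, ry, rz, jaw
```

Call:
{"op": "arm_command", "data": {"deltas": [{"tx": 0.32, "ty": -0.377, "jaw": 0}, {"tx": 0.32, "ty": -0.377, "jaw": 0}, {"tx": 0.32, "ty": -0.377, "jaw": 0}, {"tx": 0.32, "ty": -0.377, "jaw": 0}, {"tx": 0.32, "ty": -0.377, "jaw": 0}, {"tx": 0.32, "ty": -0.377, "jaw": 0}, {"tx": 0.32, "ty": -0.377, "jaw": 0}, {"tx": 0.32, "ty": -0.377, "jaw": 0}, {"jaw": 0}, {"jaw": 0}]}}

```text
schema error: expected keys tx, ty, tz, rx, ry, rz, jaw
```

```bash
cat > st.py <<'E'
from pose import *
s=monitor.get_state(); e=s['ee_pos']; q=cv2.Rodrigues(s['orientation'])[0]
print('t',s['time'],'chute xy mm',(R.T@(e[:2]-o)*1e3).round(1),'z',(e[2]*1e3).round(1),'F',(s['wrist_force']).round(1),'yaw',np.degrees(np.arctan2(q[1,0],q[0,0])).round(2),'gap',s['finger_gap'])
E
python3 st.py
```

```text
t 0.1 chute xy mm [-460.4 -624.4] z 230.8 F [ 0.   0.4 -0.3] yaw 16.55 gap 0.9966315018455466
```

All keys are required in every row.

Call:
{"op": "arm_command", "data": {"deltas": [{"tx": 0, "ty": 0, "tz": 0, "rx": 0, "ry": 0, "rz": 0.0204, "jaw": 0}, {"tx": 0, "ty": 0, "tz": 0, "rx": 0, "ry": 0, "rz": 0.0204, "jaw": 0}, {"tx": 0.32, "ty": -0.377, "tz": 0, "rx": 0, "ry": 0, "rz": 0, "jaw": 0}, {"tx": 0.32, "ty": -0.377, "tz": 0, "rx": 0, "ry": 0, "rz": 0, "jaw": 0}, {"tx": 0.32, "ty": -0.377, "tz": 0, "rx": 0, "ry": 0, "rz": 0, "jaw": 0}, {"tx": 0.32, "ty": -0.377, "tz": 0, "rx": 0, "ry": 0, "rz": 0, "jaw": 0}, {"tx": 0.32, "ty": -0.377, "tz": 0, "rx": 0, "ry": 0, "rz": 0, "jaw": 0}, {"tx": 0.32, "ty": -0.377, "tz": 0, "rx": 0, "ry": 0, "rz": 0, "jaw": 0}, {"tx": 0.32, "ty": -0.377, "tz": 0, "rx": 0, "ry": 0, "rz": 0, "jaw": 0}, {"tx": 0.32, "ty": -0.377, "tz": 0, "rx": 0, "ry": 0, "rz": 0, "jaw": 0}], "newtons": 40}}

```text
time: 1.1
ee_pos: [0.3756, -0.3499, 0.2312]
orientation: [-3.141, -0.051, 0.0]
wrist_force: [-0.2, -0.3, 0.4]
finger_gap: -0.005
gripper_force: 0.0
```

Call:
{"op": "arm_command", "data": {"deltas": [{"tx": 0.32, "ty": -0.377, "tz": 0, "rx": 0, "ry": 0, "rz": 0, "jaw": 0}, {"tx": 0.32, "ty": -0.377, "tz": 0, "rx": 0, "ry": 0, "rz": 0, "jaw": 0}, {"tx": 0.32, "ty": -0.377, "tz": 0, "rx": 0, "ry": 0, "rz": 0, "jaw": 0}, {"tx": 0.32, "ty": -0.377, "tz": 0, "rx": 0, "ry": 0, "rz": 0, "jaw": 0}, {"tx": 0.32, "ty": -0.377, "tz": 0, "rx": 0, "ry": 0, "rz": 0, "jaw": 0}, {"tx": 0.32, "ty": -0.377, "tz": 0, "rx": 0, "ry": 0, "rz": 0, "jaw": 0}, {"tx": 0.32, "ty": -0.377, "tz": 0, "rx": 0, "ry": 0, "rz": 0, "jaw": 0}, {"tx": 0.32, "ty": -0.377, "tz": 0, "rx": 0, "ry": 0, "rz": 0, "jaw": 0}, {"tx": 0, "ty": 0, "tz": 0, "rx": 0, "ry": 0, "rz": 0, "jaw": 0}, {"tx": 0, "ty": 0, "tz": 0, "rx": 0, "ry": 0, "rz": 0, "jaw": 0}]}}

```text
time: 2.1
ee_pos: [0.5717, -0.1029, 0.2308]
orientation: [-3.141, -0.054, 0.002]
wrist_force: [1.0, 0.5, -0.4]
finger_gap: 0.003
gripper_force: 0.0
```

```bash
python3 st.py
```

```text
t 2.1 chute xy mm [ -51.  -141.3] z 230.8 F [ 1.   0.5 -0.4] yaw 1.96 gap 0.0026539117021129486
```

Call:
{"op": "arm_command", "data": {"deltas": [{"tx": 0, "ty": 0, "tz": 0.45, "rx": 0, "ry": 0, "rz": 0, "jaw": 0}, {"tx": 0, "ty": 0, "tz": 0.45, "rx": 0, "ry": 0, "rz": 0, "jaw": 0}, {"tx": 0, "ty": 0, "tz": 0.45, "rx": 0, "ry": 0, "rz": 0, "jaw": 0}, {"tx": 0, "ty": 0, "tz": 0.45, "rx": 0, "ry": 0, "rz": 0, "jaw": 0}, {"tx": 0, "ty": 0, "tz": 0.3, "rx": 0, "ry": 0, "rz": 0, "jaw": 0}, {"tx": 0, "ty": 0, "tz": 0.1, "rx": 0, "ry": 0, "rz": 0, "jaw": 0}, {"tx": 0, "ty": 0, "tz": 0, "rx": 0, "ry": 0, "rz": 0, "jaw": 0}]}}

```text
time: 2.8
ee_pos: [0.5711, -0.1043, 0.0547]
orientation: [-3.141, -0.049, 0.003]
wrist_force: [0.6, 0.3, 0.3]
finger_gap: -0.004
gripper_force: 0.0
```

```bash
python3 st.py; python3 -c "
from h import *
im=viewer.read_camera('scene')[180:330,250:460,::-1]
cv2.imwrite('pics/s2.png',cv2.resize(im,None,fx=3.5,fy=3.5,interpolation=cv2.INTER_CUBIC))"
```

```text
t 2.8 chute xy mm [ -51.6 -142.7] z 54.7 F [0.6 0.3 0.3] yaw 1.79 gap -0.0036819543564793615
```

View pics/s2.png

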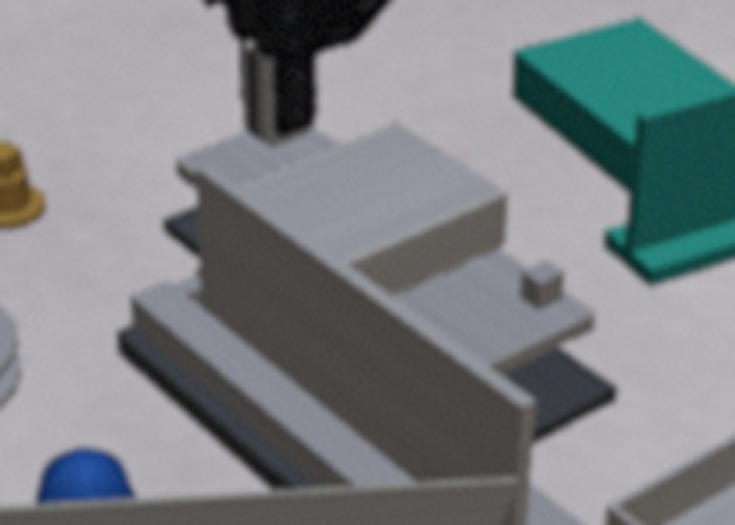

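The fingertip, at crop (275,130), hangs over the plate behind the lug, and the tooth at (542,283) is in front. Pressing now.

Call:
{"op": "arm_command", "data": {"deltas": [{"tx": 0, "ty": 0, "tz": 0.12, "rx": 0, "ry": 0, "rz": 0, "jaw": 0}, {"tx": 0, "ty": 0, "tz": 0.1, "rx": 0, "ry": 0, "rz": 0, "jaw": 0}, {"tx": 0, "ty": 0, "tz": 0.1, "rx": 0, "ry": 0, "rz": 0, "jaw": 0}, {"tx": 0, "ty": 0, "tz": 0.07, "rx": 0, "ry": 0, "rz": 0, "jaw": 0}, {"tx": 0, "ty": 0, "tz": 0, "rx": 0, "ry": 0, "rz": 0, "jaw": 0}, {"tx": 0, "ty": 0, "tz": 0, "rx": 0, "ry": 0, "rz": 0, "jaw": 0}]}}

```text
time: 3.45
ee_pos: [0.5721, -0.1037, 0.0243]
orientation: [3.141, 0.051, 0.001]
wrist_force: [1.4, -1.2, 5.0]
finger_gap: -0.002
gripper_force: 2.4
```

```bash
python3 st.py
```

```text
t 3.45 chute xy mm [ -50.7 -142.1] z 24.3 F [ 1.4 -1.2  5. ] yaw 1.86 gap -0.0015956627277377638
```

Call:
{"op": "arm_command", "data": {"deltas": [{"tx": 0, "ty": -0.1, "tz": 0, "rx": 0, "ry": 0, "rz": 0, "jaw": 0}, {"tx": 0, "ty": -0.08, "tz": 0, "rx": 0, "ry": 0, "rz": 0, "jaw": 0}, {"tx": 0, "ty": -0.06, "tz": 0, "rx": 0, "ry": 0, "rz": 0, "jaw": 0}, {"tx": 0, "ty": -0.06, "tz": 0, "rx": 0, "ry": 0, "rz": 0, "jaw": 0}, {"tx": 0, "ty": -0.06, "tz": 0, "rx": 0, "ry": 0, "rz": 0, "jaw": 0}, {"tx": 0, "ty": -0.06, "tz": 0, "rx": 0, "ry": 0, "rz": 0, "jaw": 0}, {"tx": 0, "ty": -0.06, "tz": 0, "rx": 0, "ry": 0, "rz": 0, "jaw": 0}, {"tx": 0, "ty": 0, "tz": 0, "rx": 0, "ry": 0, "rz": 0, "jaw": 0}]}}

```text
time: 4.25
ee_pos: [0.5704, -0.0644, 0.0244]
orientation: [3.141, 0.052, 0.0]
wrist_force: [0.1, -0.5, 6.1]
finger_gap: 0.001
gripper_force: 3.0
```

```bash
python3 st.py
```

```text
t 4.25 chute xy mm [ -51.  -102.7] z 24.4 F [ 0.1 -0.5  6.1] yaw 1.9 gap 0.0005401430976808642
```

Call:
{"op": "arm_command", "data": {"deltas": [{"tx": 0, "ty": -0.06, "tz": 0, "rx": 0, "ry": 0, "rz": 0, "jaw": 0}, {"tx": 0, "ty": -0.06, "tz": 0, "rx": 0, "ry": 0, "rz": 0, "jaw": 0}, {"tx": 0, "ty": -0.06, "tz": 0, "rx": 0, "ry": 0, "rz": 0, "jaw": 0}, {"tx": 0, "ty": -0.06, "tz": 0, "rx": 0, "ry": 0, "rz": 0, "jaw": 0}, {"tx": 0, "ty": -0.06, "tz": 0, "rx": 0, "ry": 0, "rz": 0, "jaw": 0}, {"tx": 0, "ty": -0.06, "tz": 0, "rx": 0, "ry": 0, "rz": 0, "jaw": 0}, {"tx": 0, "ty": -0.06, "tz": 0, "rx": 0, "ry": 0, "rz": 0, "jaw": 0}, {"tx": 0, "ty": -0.06, "tz": 0, "rx": 0, "ry": 0, "rz": 0, "jaw": 0}, {"tx": 0, "ty": -0.06, "tz": 0, "rx": 0, "ry": 0, "rz": 0, "jaw": 0}, {"tx": 0, "ty": -0.06, "tz": 0, "rx": 0, "ry": 0, "rz": 0, "jaw": 0}, {"tx": 0, "ty": 0, "tz": 0, "rx": 0, "ry": 0, "rz": 0, "jaw": 0}]}}

```text
time: 5.35
ee_pos: [0.5687, -0.0164, 0.0244]
orientation: [3.141, 0.052, -0.0]
wrist_force: [0.2, -0.5, 5.0]
finger_gap: 0.004
gripper_force: 3.1
```

```bash
python3 st.py; python3 -c "
from h import *
im=viewer.read_camera('scene')[180:330,250:460,::-1]
cv2.imwrite('pics/s3.png',cv2.resize(im,None,fx=3.5,fy=3.5,interpolation=cv2.INTER_CUBIC))"
```

```text
t 5.35 chute xy mm [-51.2 -54.7] z 24.4 F [ 0.2 -0.5  5. ] yaw 1.9 gap 0.0036273913452902757
```

View pics/s3.png

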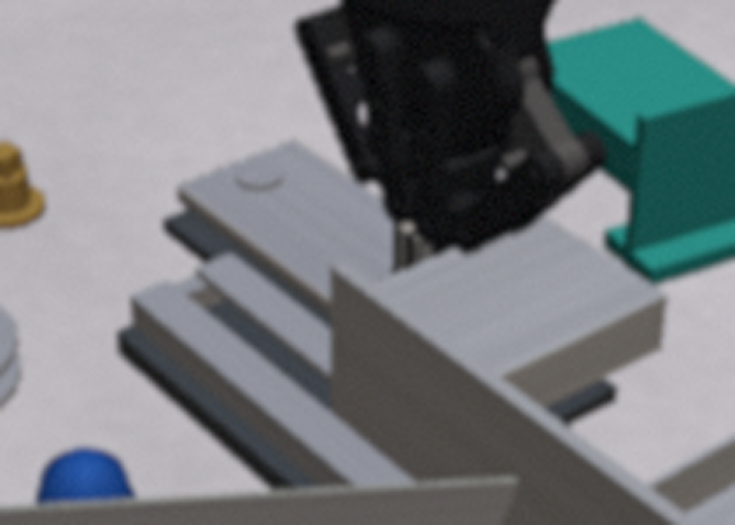

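The lug, with its edge at crop (660,300), is now over the tooth. Finishing the push in small steps.

Call:
{"op": "arm_command", "data": {"deltas": [{"tx": 0, "ty": -0.05, "tz": 0, "rx": 0, "ry": 0, "rz": 0, "jaw": 0}, {"tx": 0, "ty": -0.05, "tz": 0, "rx": 0, "ry": 0, "rz": 0, "jaw": 0}, {"tx": 0, "ty": -0.05, "tz": 0, "rx": 0, "ry": 0, "rz": 0, "jaw": 0}, {"tx": 0, "ty": -0.04, "tz": 0, "rx": 0, "ry": 0, "rz": 0, "jaw": 0}, {"tx": 0, "ty": -0.03, "tz": 0, "rx": 0, "ry": 0, "rz": 0, "jaw": 0}, {"tx": 0, "ty": -0.01, "tz": 0, "rx": 0, "ry": 0, "rz": 0, "jaw": 0}, {"tx": 0, "ty": 0, "tz": 0, "rx": 0, "ry": 0, "rz": 0, "jaw": 0}]}}

```text
time: 6.1
ee_pos: [0.5681, 0.0015, 0.0244]
orientation: [3.141, 0.052, -0.0]
wrist_force: [-0.8, -5.8, 5.6]
finger_gap: -0.002
gripper_force: 4.3
```

```bash
python3 st.py
```

```text
t 6.1 chute xy mm [-51.2 -36.8] z 24.4 F [-0.8 -5.8  5.6] yaw 1.89 gap -0.0015069866317680431
```

Call:
{"op": "arm_command", "data": {"deltas": [{"tx": 0, "ty": -0.01, "tz": 0, "rx": 0, "ry": 0, "rz": 0, "jaw": 0}, {"tx": 0, "ty": -0.01, "tz": 0, "rx": 0, "ry": 0, "rz": 0, "jaw": 0}, {"tx": 0, "ty": 0, "tz": 0, "rx": 0, "ry": 0, "rz": 0, "jaw": 0}]}}

```text
time: 6.4
ee_pos: [0.5681, 0.003, 0.0244]
orientation: [3.141, 0.052, -0.0]
wrist_force: [-1.3, -7.6, 6.2]
finger_gap: -0.002
gripper_force: 4.6
```

```bash
python3 st.py
```

```text
t 6.4 chute xy mm [-51.2 -35.3] z 24.4 F [-1.3 -7.6  6.2] yaw 1.89 gap -0.00248476067654879
```

Call:
{"op": "arm_command", "data": {"deltas": [{"tx": 0, "ty": -0.01, "tz": 0, "rx": 0, "ry": 0, "rz": 0, "jaw": 0}, {"tx": 0, "ty": -0.01, "tz": 0, "rx": 0, "ry": 0, "rz": 0, "jaw": 0}, {"tx": 0, "ty": -0.01, "tz": 0, "rx": 0, "ry": 0, "rz": 0, "jaw": 0}, {"tx": 0, "ty": 0, "tz": 0, "rx": 0, "ry": 0, "rz": 0, "jaw": 0}]}}

```text
time: 6.8
ee_pos: [0.568, 0.0053, 0.0244]
orientation: [3.141, 0.052, -0.0]
wrist_force: [-1.3, -7.4, 7.2]
finger_gap: 0.001
gripper_force: 4.8
```

```bash
python3 st.py; python3 -c "
from h import *
shot('top','t2.png')
im=viewer.read_camera('scene')[180:440,250:510,::-1]
cv2.imwrite('pics/s4.png',cv2.resize(im,None,fx=2.3,fy=2.3,interpolation=cv2.INTER_CUBIC))"
```

```text
t 6.8 chute xy mm [-51.3 -33. ] z 24.4 F [-1.3 -7.4  7.2] yaw 1.88 gap 0.0011546806914569394
```

View pics/s4.png

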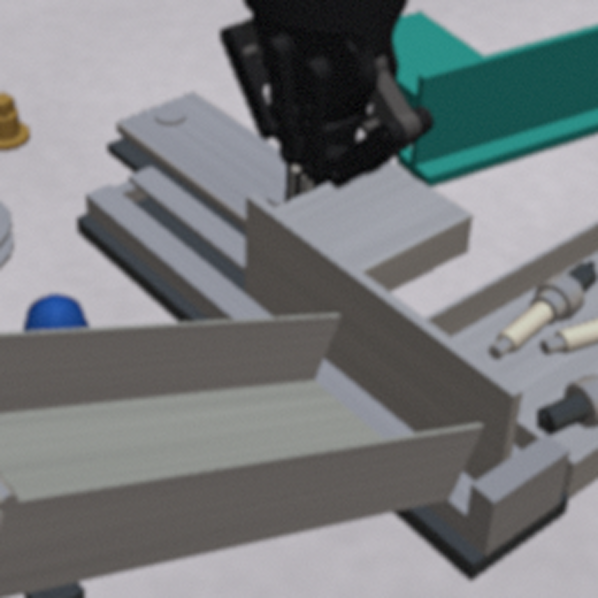

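```bash
python3 -c "
from pose import *
for s in (.045,.05,.055,.06):
    for x in (-.0025,.0025):
        w=R@np.array([x,s+.08])+o; u,v=topix('scene',[*w,.075]); print(s,x,round((u-250)*2.3),round((v-180)*2.3))
"
```

```text
0.045 -0.0025 493 362
0.045 0.0025 484 368
0.05 -0.0025 503 370
0.05 0.0025 494 375
0.055 -0.0025 513 377
0.055 0.0025 504 383
0.06 -0.0025 524 384
0.06 0.0025 514 390
```

It's close to home, at roughly 57 mm. I'll push on gently until the stop resists.

Call:
{"op": "arm_command", "data": {"deltas": [{"tx": 0, "ty": -0.015, "tz": 0, "rx": 0, "ry": 0, "rz": 0, "jaw": 0}, {"tx": 0, "ty": -0.015, "tz": 0, "rx": 0, "ry": 0, "rz": 0, "jaw": 0}, {"tx": 0, "ty": 0, "tz": 0, "rx": 0, "ry": 0, "rz": 0, "jaw": 0}, {"tx": 0, "ty": 0, "tz": 0, "rx": 0, "ry": 0, "rz": 0, "jaw": 0}]}}

```text
time: 7.3
ee_pos: [0.5678, 0.0058, 0.0246]
orientation: [3.139, 0.052, -0.001]
wrist_force: [-3.2, -25.5, 8.1]
finger_gap: -0.003
gripper_force: 14.8
```

```bash
python3 st.py
```

```text
t 7.3 chute xy mm [-51.5 -32.5] z 24.6 F [ -3.2 -25.5   8.1] yaw 1.88 gap -0.0027101968768542314
```

The force jumped to 25 N, so the shutter is at the stop. Backing off slightly, then lifting.

Call:
{"op": "arm_command", "data": {"deltas": [{"tx": 0, "ty": 0.03, "tz": 0, "rx": 0, "ry": 0, "rz": 0, "jaw": 0}, {"tx": 0, "ty": 0.04, "tz": 0, "rx": 0, "ry": 0, "rz": 0, "jaw": 0}, {"tx": 0, "ty": 0, "tz": -0.06, "rx": 0, "ry": 0, "rz": 0, "jaw": 0}, {"tx": 0, "ty": 0, "tz": -0.08, "rx": 0, "ry": 0, "rz": 0, "jaw": 0}, {"tx": 0, "ty": 0, "tz": -0.15, "rx": 0, "ry": 0, "rz": 0, "jaw": 0}, {"tx": 0, "ty": 0.2, "tz": -0.4, "rx": 0, "ry": 0, "rz": 0, "jaw": 0}, {"tx": 0, "ty": 0.4, "tz": -0.4, "rx": 0, "ry": 0, "rz": 0, "jaw": 0}, {"tx": 0, "ty": 0.4, "tz": -0.4, "rx": 0, "ry": 0, "rz": 0, "jaw": 0}, {"tx": 0, "ty": 0.5, "tz": -0.2, "rx": 0, "ry": 0, "rz": 0, "jaw": 0}, {"tx": 0, "ty": 0.5, "tz": 0, "rx": 0, "ry": 0, "rz": 0, "jaw": 0}, {"tx": 0, "ty": 0, "tz": 0, "rx": 0, "ry": 0, "rz": 0, "jaw": 0}, {"tx": 0, "ty": 0, "tz": 0, "rx": 0, "ry": 0, "rz": 0, "jaw": 0}]}}

```text
time: 8.5
ee_pos: [0.5731, -0.1584, 0.1597]
orientation: [-3.141, -0.048, 0.0]
wrist_force: [-0.4, 1.0, -0.2]
finger_gap: -0.002
gripper_force: 0.0
```

```bash
python3 st.py; python3 -c "
from h import *
im=viewer.read_camera('top')[190:290,160:400,::-1]
im=cv2.convertScaleAbs(im,alpha=1.8)
im=cv2.resize(im,None,fx=3.3,fy=3.3,interpolation=cv2.INTER_CUBIC)
i2=viewer.read_camera('scene')[180:440,250:510,::-1]
i2=cv2.resize(i2[:150],None,fx=1.5,fy=1.5,interpolation=cv2.INTER_CUBIC)
c=np.zeros((560,792,3),np.uint8); c[:im.shape[0],:im.shape[1]]=im[:,:792]; c[335:335+i2.shape[0],:i2.shape[1]]=i2
cv2.imwrite('pics/f.png',c)"
```

```text
t 8.5 chute xy mm [ -51.3 -196.8] z 159.7 F [-0.4  1.  -0.2] yaw 1.77 gap -0.002449017713357899
```

View pics/f.png

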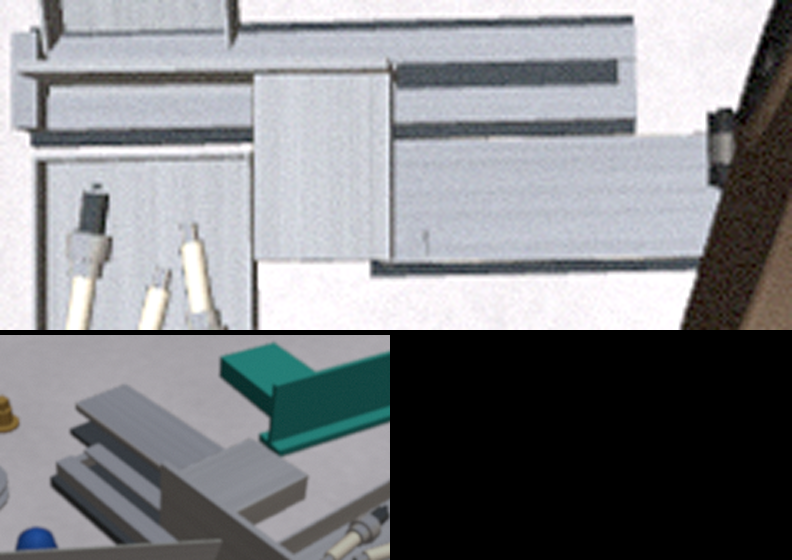

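The tooth, at crop (427,240), now stands clear behind the lug's rear edge at (391,258). The plate looks raised and the hand is clear. One numeric check on the lug before handing in.

```bash
python3 -c "
from pose import *
y=(R.T@(toworld('top',160+391/3.3,190+258/3.3,.062)[:2]-o))[1]+.08; print('shutter y',y)
if y>.055: print(ticket.finish_job())
"
```

```text
shutter y 0.061573696571157535
the job is handed in; nothing more can be done
None
```

The chute is shut: the shutter is home at the stop (camera measurement about 61 mm, nominal 60 mm), the tooth stands up behind the lug, the hand is clear, and I handed the job in at about 8.5 s; no verdict came back.

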